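Make up two casting kits

ROBOT

A 6-joint arm with a two-finger parallel gripper is mounted at the origin on a cart in front of the work surface, level with it; the furniture and walls round the work are solid. World frame = base frame: x ahead of the robot, y to its left, z up, the work surface at z = 0. Lengths are in mm, angles in degrees, forces in N, time in s.
With the tool pointing down it reaches from about 350 to 850 mm from the base axis. Payload 8.1 kg.
Tool frame: the origin (TCP) lies at the very end of the fingers, on their centre line; the grasp point (between the pads) lies 19 mm behind it; z points along the fingers, y is the direction in which the jaws open and shut (so a half turn about z gives the same grasp; the last joint's range is limited). The gripper opens to 85 mm and grips with 20 to 120 N. Pads are 22 mm wide; open, the fingers measure 114 mm over their backs; the gripper's body (76 mm by 85 mm) begins 54 mm behind the grasp point. The pads swing forward as they close: fully open they stand 13 mm farther back than shut.
Start: joints at [-70.726, 7.471, 85.268, -0, 87.261, -4.893], TCP at [245.662, -547.408, 231.292] pointing down, gripper open.
Joint ranges: [-169.43, 169.43], [-51.17, 129.36], [1.28, 143.12], [-76.62, 256.62], [0, 156.53], [-152.29, 152.29]. Speed limits (degrees/s): [136.94, 136.94, 159.86, 180, 180, 180].

INTERFACE

Orientations are given as [roll, pitch, yaw] about the fixed x, y, z axes, in that order (R = Rz(yaw) Ry(pitch) Rx(roll)).
In Python, from bench import r gives the robot as it stands.
- The arm moves only by the shell command python3 -m jog 'ROWS' [OPENING] [FORCE]. ROWS is JSON, a list of rows, each a list of 6 numbers: the shift along the tool's x, y, z normalised to -1 to 1, where 1 is 0.25 m, then the turn, a rotation vector about the tool's x, y, z normalised to -1 to 1, where 1 is pi rad. In form: [[x, y, z, ax, ay, az], ...]. A call has 1 to 10 rows; each row is the pose to reach, as a shift and turn from the pose commanded when the call began, along the tool's axes at that moment, turning the shorter way round; what a row does not reach only later rows make up. A row lasts 1/10 s, in which the tool goes at most 50 mm and 8.59 degrees, less where a joint would pass 70% of its speed; a pose out of reach is approached as far as the arm can. A call with a number of a shift or a turn outside -1 to 1 is refused whole. A call with a gripper value outside its range is refused whole. OPENING is the opening, from 0 (shut) to 1 (fully open), set as the call begins (- or left out, the last holds). The fingers move at their own pace and stop on an object; FORCE is the grip in N (left out, the last holds). Time passes only in rows, so rows that repeat a pose let the fingers close. It gives the time, the measured TCP pose, the force and the opening at its end, in the units of the state.
- r.sense(): the state, without advancing time (a new reading comes with each control period).
- r.snapshot(name): name is "scene" or "top" or "wrist"; returns a dict with "pixels" (420x560x3 uint8, red, green, blue), "intrinsics" (3x3 intrinsics, pixels), "dist" ([k1, k2, p1, p2, k3] as OpenCV has them; the pictures are not rectified), "extrinsics" (4x4, takes a point from camera to world coordinates). Camera axes: x right, y down, z forward; pixel columns grow to the right and rows downward; lengths in mm; the calibration is good to about 2 mm. A picture is of the moment at which its call begins. There is no depth.
- r.hand_in(): hands the job in, once; it reports no verdict.
The state is a dict: "time": time; "joint_pos": joint angles; "qd": joint speeds; "joint_efforts": joint torques, N m; "tool_pos": TCP position; "tcp_rot": TCP orientation; "ft_force": force on the tool from outside, world axes, zero at the start; "wrist_torque": the same for the moment, N m; "finger_gap": finger opening in mm.
Only numpy, scipy, OpenCV 4.12 (cv2) and the standard library are available. Lean on these libraries where they do the work, as an engineer would, in place of code of your own. Each camera call takes 0.05 s, during which the arm holds its last target.

TASK

Make up the two kits from the stock that lies between the trays. Put the large plaster sprig mould, the long wooden wedge and the black rubber stopper in the tray with three bays, and the small sprig mould and the short wedge in the tray with two bays: one thing to a bay, each wedge in the narrow bay nearest the robot that runs across its whole tray, the large mould in the larger and the stopper in the smaller of the two back bays, all resting flat on the tray floor inside the fences, the right way up. Leave the cup, the cone pack and the timer where they stand.

Things in the scene. Friction and masses are not known exactly. Their poses are not given: they have to be found in the camera images.
- tray_three: Fixed three-bay tray, 148 x 164 mm (x, y). Plywood floor 5 mm above the bench; fences 6 mm wide, tops 11 mm above the bench. Origin: centre of underside; z up, -x = front, faces the robot within 0.2 rad. Bays (inner x by y; centre in tray frame, mm): front wedge bay 54 x 152 at (-41, 0); back, larger (mould) 76 x 82 at (30, 35); back, smaller (stopper) 76 x 64 at (30, -44).
- tray_two: Fixed two-bay tray, 138 x 106 mm (x, y). Plywood floor 5 mm above the bench; fences 6 mm wide, tops 11 mm above the bench. Origin: centre of underside; z up, -x = front, faces the robot within 0.2 rad. Bays (inner x by y; centre in tray frame, mm): narrow front wedge bay 54 x 94 at (-36, 0); back mould bay 66 x 94 at (30, 0). The trays stand left and right of the stock, either way round.
- mould_large: The larger of two white plaster sprig moulds, a block 50 x 62 x 26 mm (x, y, z) with a flower shape in the top; loose. Origin: centre of the underside, z up. May lie either way round in its bay.
- mould_small: The smaller white plaster sprig mould, a block 40 x 50 x 26 mm (x, y, z) with a flower shape in the top; loose. Origin: centre of the underside, z up. May lie either way round in its bay.
- wedge_long: The longer of two light hardwood wedges, 32 x 100 x 26 mm (x, y, z); loose. Origin: centre of the underside; y along its length, x across its width. Thick end (26 mm high) at +y; the top slopes down to a thin edge at the other end: best gripped across its width near the thick end. Its length goes along the tray's y; the thick end may point either way.
- wedge_short: The shorter hardwood wedge, 32 x 70 x 26 mm (x, y, z); loose. Origin: centre of the underside; y along its length, x across its width. Thick end (26 mm high) at +y; the top slopes down to a thin edge at the other end: best gripped across its width near the thick end. Its length goes along the tray's y; the thick end may point either way.
- stopper: Black rubber stopper, a squarish block 44 x 44 mm at the foot and 50 mm tall, narrowing to 36 mm at the top; loose, stands upright. Origin: centre of the underside; sides along x and y, z up. May be turned any way in its bay, upright.
- cup: Bystander: terracotta test cup, 62 mm across, 53 mm high, behind the stock. Origin: centre of the underside.
- cones: Bystander: cone pack, three slim cones in a clay pat 31 x 76 mm, 62 mm high, behind the stock. Origin: centre of the underside.
- timer: Bystander: wind-up timer, 41 x 64 x 65 mm, behind the stock, to the right. Origin: centre of the underside.
Mind the look-alikes: they are no part of the job. What is shaped like the wedge_short but blue or purple is not meant.

How it is judged (in metres and radians):
At the end, for the whole second after the job is handed in: Large mould, long wedge and stopper in their bays of the three-bay tray, small mould and short wedge in theirs of the two-bay tray: underside within 3 mm of the tray floor, tilt under 0.07 rad, centre at most 13 mm (more where the fences allow) off the bay centre, at rest, released (x of wedge_long in the frame of tray_three between -0.055 and -0.027 m and y of wedge_long in the frame of tray_three between -0.03 and 0.03 m and z of wedge_long in the frame of tray_three between 0.002 and 0.008 m and angle between each of wedge_long, mould_large, stopper, wedge_short, mould_small's own z axis and vertical below 0.07 rad and linear speed of each of wedge_long, mould_large, stopper, wedge_short, mould_small below 0.02 m/s and contact force between the fingers and wedge_long below 0.05 N and x of mould_large in the frame of tray_three between 0.013 and 0.047 m and y of mould_large in the frame of tray_three between 0.015 and 0.055 m and z of mould_large in the frame of tray_three between 0.002 and 0.008 m and contact force between the fingers and mould_large below 0.05 N and x of stopper in the frame of tray_three between 0.011 and 0.049 m and y of stopper in the frame of tray_three between -0.057 and -0.031 m and z of stopper in the frame of tray_three between 0.002 and 0.008 m and contact force between the fingers and stopper below 0.05 N and x of wedge_short in the frame of tray_two between -0.05 and -0.022 m and y of wedge_short in the frame of tray_two between -0.016 and 0.016 m and z of wedge_short in the frame of tray_two between 0.002 and 0.008 m and contact force between the fingers and wedge_short below 0.05 N and x of mould_small in the frame of tray_two between 0.014 and 0.046 m and y of mould_small in the frame of tray_two between -0.028 and 0.028 m and z of mould_small in the frame of tray_two between 0.002 and 0.008 m and contact force between the fingers and mould_small below 0.05 N); the robot touches nothing.
It fails at once if the cup is shifted or knocked over (more than 20 mm) (distance of cup from where it was at the start of the episode above 0.02 m or angle between cup's own z axis and vertical above 0.4 rad).
It fails at once if the cone pack is shifted or knocked over (more than 20 mm) (distance of cones from where it was at the start of the episode above 0.02 m or angle between cones's own z axis and vertical above 0.4 rad).
It fails at once if the timer is shifted or knocked over (more than 20 mm) (distance of timer from where it was at the start of the episode above 0.02 m or angle between timer's own z axis and vertical above 0.4 rad).
It also fails if it takes over 115 s, if anything falls off the work surface, if the arm or the gripper's body presses on something with over 40 N, if the wrist force passes 120 N, or if a joint passes its speed limit or range.

## Working session

There is one attempt and no reset: what is moved stays moved. The work goes in short steps, Python scripts to look and compute and a shell command to move; the robot and the scene stay as the last step left them, time stands still between calls to the robot, and variables do not carry over. Pictures are saved under pics/ and viewed, and the job is handed in when it is done.

```bash
ls; mkdir -p pics
python3 - <<'E'
from bench import r
import cv2
print(r.sense())
for n in ["scene","top","wrist"]:
    s=r.snapshot(n)
    cv2.imwrite(f"pics/{n}0.png",s["pixels"][:,:,::-1])
    print(n,s["intrinsics"],s["dist"],s["extrinsics"])
E
```

```text
pics
{'time': 0.0, 'joint_pos': array([-7.07273330e+01,  7.51527539e+00,  8.53297398e+01, -1.26856879e-03,
        8.72618552e+01, -4.89330283e+00]), 'qd': array([ 0.00165972,  0.12784033,  0.07490237,  0.02990553,  0.02236464,
       -0.05589147]), 'joint_efforts': array([ 1.91993502e-05, -5.69393992e+01, -5.00558925e+01, -6.19837442e-05,
        1.49103825e-02,  3.26368513e-05]), 'tool_pos': array([ 245.45542393, -546.88709839,  230.23827923]), 'tcp_rot': array([-1.79893411e+02, -7.85370844e-03,  2.41660243e+01]), 'ft_force': array([3.24173438e-02, 5.41265196e-04, 1.20766160e+00]), 'wrist_torque': array([ 0.00105398, -0.02370855, -0.03074591]), 'finger_gap': 85.25135103769189}
scene [[415.16091385   0.         280.37380274]
 [  0.         415.16091385 207.3059007 ]
 [  0.           0.           1.        ]] [-0.01604688  0.          0.          0.          0.        ] [[ 7.79407774e-01 -4.23216510e-01  4.61964618e-01  7.47855074e+01]
 [-6.26501531e-01 -5.31659870e-01  5.69941764e-01 -7.68842152e+02]
 [ 4.39928500e-03 -7.33638582e-01 -6.79525627e-01  8.40891588e+02]
 [ 0.00000000e+0
[... 277 characters left out ...]
1  1.80506416e-01  3.90770513e+02]
 [-9.99979533e-01 -4.89715120e-03  4.11722076e-03 -1.08268280e+02]
 [-3.16555858e-03 -1.80525613e-01 -9.83565190e-01  1.26564984e+03]
 [ 0.00000000e+00  0.00000000e+00  0.00000000e+00  1.00000000e+00]]
wrist [[373.97453245   0.         275.85808759]
 [  0.         373.97453245 214.14762633]
 [  0.           0.           1.        ]] [-0.05815469  0.          0.          0.          0.        ] [[ 4.08734419e-01 -8.80794435e-01 -2.39034178e-01  3.05653899e+02]
 [-9.12653042e-01 -3.94688552e-01 -1.06232634e-01 -5.21086527e+02]
 [-7.74940859e-04  2.61576203e-01 -9.65182516e-01  3.71650446e+02]
 [ 0.00000000e+00  0.00000000e+00  0.00000000e+00  1.00000000e+00]]
```

View pics/top0.png

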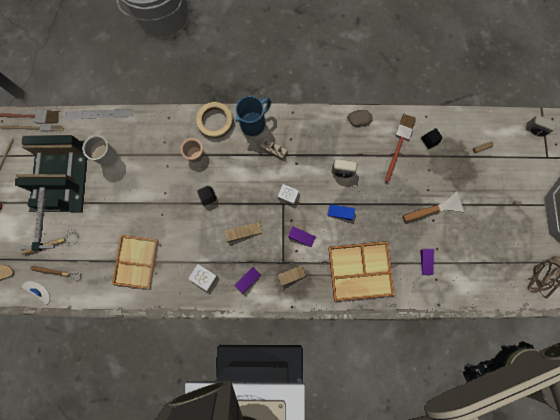

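View pics/scene0.png

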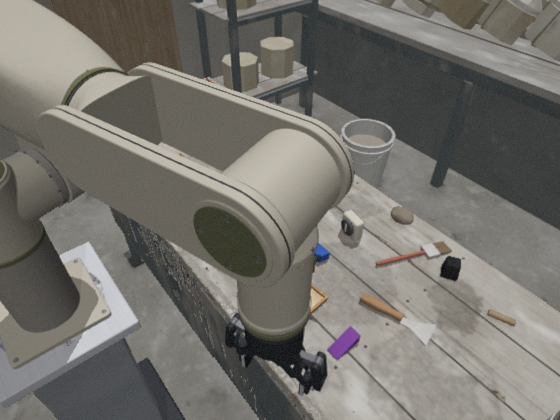

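Top view: two-bay tray at (136,262), three-bay tray at (361,271), and the stock lies between them. I'll enlarge the candidates.

Run:
```python
import cv2
i=cv2.imread("pics/top0.png")
cv2.imwrite("pics/crop1.png",cv2.resize(i[165:315,105:305],None,fx=4,fy=4,interpolation=cv2.INTER_CUBIC))
cv2.imwrite("pics/crop2.png",cv2.resize(i[115:315,270:450],None,fx=3,fy=3,interpolation=cv2.INTER_CUBIC))
```

```text
(no output)
```

View pics/crop1.png

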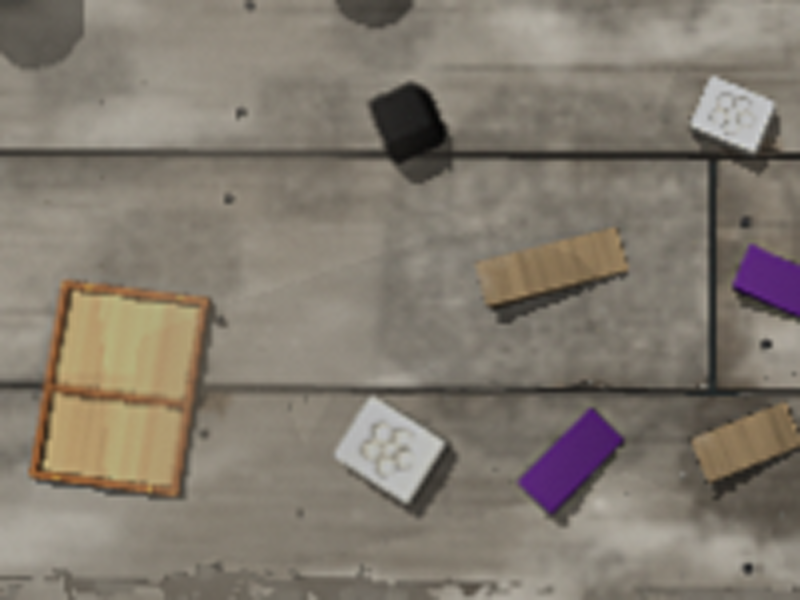

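View pics/crop2.png

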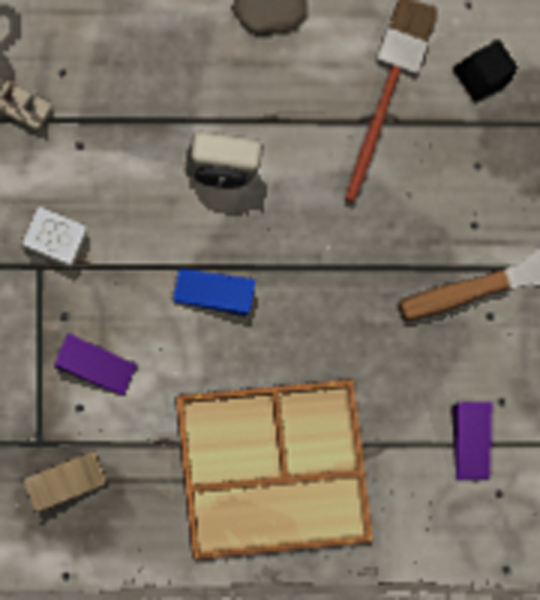

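```bash
cat > h.py <<'E'
import numpy as np, cv2
from bench import r
from scipy.spatial.transform import Rotation as Ro
def snap(n,name):
    s=r.snapshot(n); s["name"]=name
    cv2.imwrite(f"pics/{name}.png",s["pixels"][:,:,::-1]); return s
def ray(s,uv,z):
    uv=np.atleast_2d(np.float64(uv)).reshape(-1,1,2)
    n=cv2.undistortPoints(uv,s["intrinsics"],np.array(s["dist"],float)).reshape(-1,2)
    E=s["extrinsics"]; d=np.c_[n,np.ones(len(n))]@E[:3,:3].T; o=E[:3,3]
    return (o+d*((z-o[2])/d[:,2])[:,None])
def shift(target,yaw):
    """shift/turn numbers for jog from the measured pose to target TCP (tool down, yaw deg)"""
    st=r.sense(); R=Ro.from_euler('xyz',st["tcp_rot"],degrees=True)
    t=R.inv().apply(np.array(target,float)-st["tool_pos"])/250
    best=None
    for y in (yaw,yaw+180,yaw-180,yaw+360):
        rv=(R.inv()*Ro.from_euler('xyz',[180,0,y],degrees=True)).as_rotvec()/np.pi
        if best is None or np.linalg.norm(rv)<np.linalg.norm(best[1]): best=(y,rv)
    print("from",np.round(st["tool_pos"],1),np.round(st["tcp_rot"],1),"-> shift",np.round(t,4),"turn",np.round(best[1],4),"yaw",best[0])
def rect(s,mask,z,box=None):
    cs,_=cv2.findContours(mask.astype(np.uint8),cv2.RETR_EXTERNAL,cv2.CHAIN_APPROX_NONE)
    out=[]
    for c in cs:
        if cv2.contourArea(c)<40: continue
        w=ray(s,c.reshape(-1,2),z)[:,:2]
        (cx,cy),(a,b),an=cv2.minAreaRect(w.astype(np.float32))
        m=c.reshape(-1,2).mean(0)
        out.append((m.round(),round(cx,1),round(cy,1),round(a,1),round(b,1),round(an,1)))
    return out
E
python3 - <<'E'
from h import *
s=snap("top","top1")
P={'lm':(202,278,26),'sm':(288,194,26),'wl':(244,233,20),'ws':(291,276,20),'stop':(207,195,50),'cup':(192,150,53),'cones':(272,147,40),'timer':(345,168,65),
 't2a':(122,236,11),'t2b':(157,240,11),'t2c':(150,288,11),'t2d':(113,283,11),'t3a':(330,247,11),'t3b':(388,242,11),'t3c':(393,295,11),'t3d':(335,300,11)}
for k,(u,v,z) in P.items(): print(k,ray(s,(u,v),z).round(0))
shift([470,-80,330],0)
E
```

```text
lm [[425. 115.  26.]]
sm [[ 656. -115.   26.]]
wl [[548.   5.  20.]]
ws [[ 433. -124.   20.]]
stop [[648. 105.  50.]]
cup [[774. 151.  53.]]
cones [[787. -70.  40.]]
timer [[ 721. -268.   65.]]
t2a [[539. 346.  11.]]
t2b [[528. 246.  11.]]
t2c [[397. 259.  11.]]
t2d [[409. 363.  11.]]
t3a [[ 512. -230.   11.]]
t3b [[ 526. -390.   11.]]
t3c [[ 383. -400.   11.]]
t3d [[ 369. -242.   11.]]
from [ 245.5 -547.1  230.6] [-179.9   -0.    24.2] -> shift [ 1.5841 -1.3375 -0.3958] turn [-0.0004  0.      0.1343] yaw 0
```

```bash
python3 -m jog '[[0.8,-0.7,-0.4,0,0,0],[0.8,-0.7,-0.4,0,0,0],[0.8,-0.7,-0.4,0,0,0],[0.8,-0.7,-0.4,0,0,0],[0.8,-0.7,-0.4,0,0,0],[0.8,-0.7,-0.4,0,0,0],[0.8,-0.7,-0.4,0,0,0]]'; python3 -c "
from h import *
shift([470,20,380],0)"
```

```text
time: 0.9
tool_pos: [358.5, -303.3, 334.0]
tcp_rot: [179.8, -0.1, 24.4]
ft_force: [-0.6, -0.9, 1.0]
finger_gap: 85.3
from [ 358.5 -303.3  334. ] [ 1.798e+02 -1.000e-01  2.440e+01] -> shift [ 0.9408 -0.9928 -0.1851] turn [ 0.0009 -0.001   0.1356] yaw 0
```

```bash
python3 -m jog '[[0.93,-0.98,-0.18,0,0,0.135],[0.93,-0.98,-0.18,0,0,0.135],[0.93,-0.98,-0.18,0,0,0.135],[0.93,-0.98,-0.18,0,0,0.135],[0.93,-0.98,-0.18,0,0,0.135],[0.93,-0.98,-0.18,0,0,0.135],[0.93,-0.98,-0.18,0,0,0.135],[0.93,-0.98,-0.18,0,0,0.135],[0.93,-0.98,-0.18,0,0,0.135]]'; python3 -c "
from h import *
s=snap('wrist','w1')
print(s['extrinsics'][:3,3])"
```

```text
time: 1.8
tool_pos: [468.6, 14.0, 375.9]
tcp_rot: [180.0, 0.0, 0.1]
ft_force: [-0.1, -0.7, 0.9]
finger_gap: 85.4
[534.64157317  12.94096336 517.11921861]
```

View pics/w1.png

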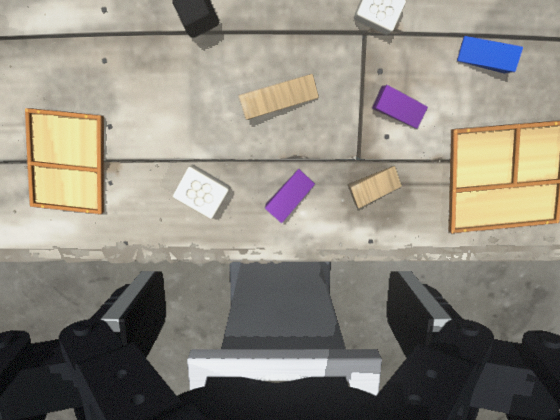

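This view holds most of the items. A shift forward and right should get all of them in, including both trays.

```bash
python3 -m jog '[[0.2,0.2,0,0,0,0],[0.36,0.24,-0.0,0,0,0],[0.36,0.24,-0.0,0,0,0],[0.36,0.24,-0.0,0,0,0]]'; python3 -c "
from h import *
s=snap('wrist','w2')
np.savez('w2.npz',**{k:np.array(s[k]) for k in ('pixels','intrinsics','dist','extrinsics')})
print(s['extrinsics'][:3,3],r.sense()['qd'])"
```

```text
time: 2.25
tool_pos: [558.3, -50.4, 374.1]
tcp_rot: [-180.0, 0.2, -0.4]
ft_force: [-0.7, 0.0, -0.5]
finger_gap: 85.4
[624.73020586 -51.95585593 515.08480179] [ 1.46567469 -3.09940946  0.87371565  0.30445389  0.42515642  0.37166506]
```

View pics/w2.png

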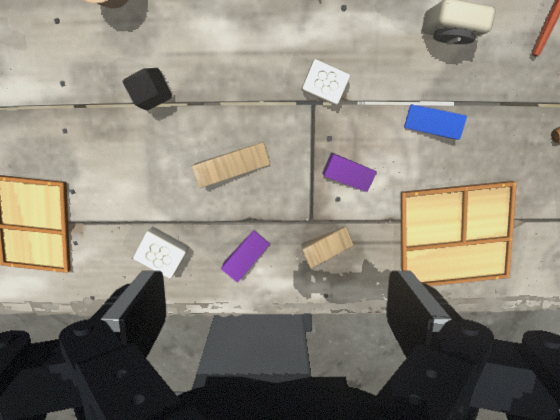

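Run:
```python
import cv2
i=cv2.imread("pics/w2.png")
a=cv2.resize(i[130:200,180:290],None,fx=7,fy=7,interpolation=cv2.INTER_CUBIC)
b=cv2.resize(i[215:275,290:400],None,fx=7,fy=7,interpolation=cv2.INTER_CUBIC)
import numpy as np
cv2.imwrite("pics/crop3.png",cv2.resize(np.vstack([a,b]),None,fx=.65,fy=.65))
c=cv2.resize(i[50:120,110:190],None,fx=7,fy=7,interpolation=cv2.INTER_CUBIC)
cv2.imwrite("pics/crop4.png",c)
```

```text
(no output)
```

View pics/crop3.png

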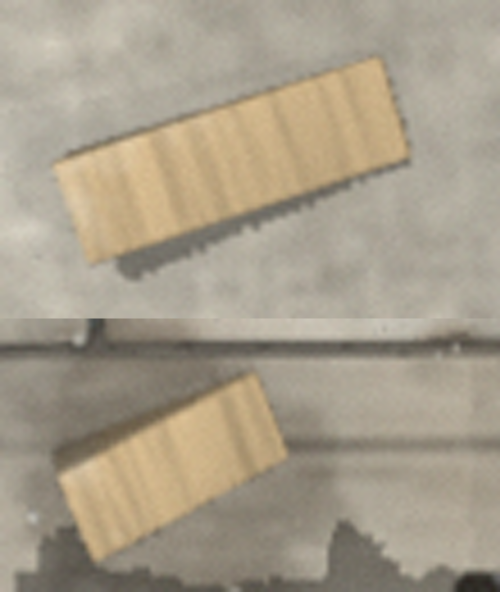

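View pics/crop4.png

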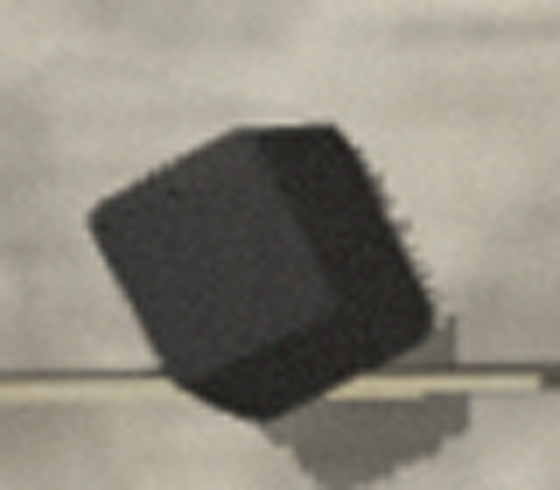

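Run:
```python
from h import *
s=dict(np.load('w2.npz'))
def wedge(p):
    a=ray(s,p[:2],26)[:,:2]; b=ray(s,p[2:],3)[:,:2]
    A=a.mean(0);B=b.mean(0); d=A-B
    print("ctr",((A+B)/2).round(1),"len",np.linalg.norm(d).round(1),"w",np.linalg.norm(a[0]-a[1]).round(1),np.linalg.norm(b[0]-b[1]).round(1),"dir(y axis) deg",np.degrees(np.arctan2(d[1],d[0])).round(1),"thick",A.round(1))
wedge([(192.1,165.8),(200.4,187.8),(263.7,142.5),(269.9,164.1)])
wedge([(302.7,249.2),(312,268),(345.8,227),(353.3,244.3)])
c=ray(s,[(122.9,80.7),(144.3,68.6),(157.9,93.6),(135.7,104)],50)[:,:2]
print("stopper",cv2.minAreaRect(c.astype(np.float32)))
im=s["pixels"]; hsv=cv2.cvtColor(im,cv2.COLOR_RGB2HSV)
m=((hsv[...,1]<25)&(hsv[...,2]>205)); m[265:]=0
m=cv2.morphologyEx(m.astype(np.uint8),cv2.MORPH_CLOSE,np.ones((5,5)))
m=cv2.morphologyEx(m,cv2.MORPH_OPEN,np.ones((5,5)))
for o in rect(s,m,26): print("white",o)
for n,ss in (("w2",s),("top",r.snapshot("top"))):
    h=cv2.cvtColor(ss["pixels"],cv2.COLOR_RGB2HSV)
    m=((h[...,0]>8)&(h[...,0]<28)&(h[...,1]>85)&(h[...,2]>90))
    m=cv2.morphologyEx(m.astype(np.uint8),cv2.MORPH_OPEN,np.ones((3,3)))
    m=cv2.morphologyEx(m,cv2.MORPH_CLOSE,np.ones((3,3)))
    for o in rect(ss,m,11):
        if min(o[3:5])>40: print(n,"tray",o)
h=s["pixels"]
i=cv2.imread("pics/w2.png")
cv2.imwrite("pics/crop5.png",np.hstack([cv2.resize(i[170:280,0:80],None,fx=5,fy=5),cv2.resize(i[170:290,390:525],None,fx=3,fy=4.5833333)[:550]]))
```

```text
ctr [555.9   7.3] len 97.3 w 31.0 30.4 dir(y axis) deg 106.5 thick [542.1  53.9]
ctr [ 437.9 -126.2] len 67.7 w 31.5 29.1 dir(y axis) deg 112.3 thick [425.  -94.9]
stopper ((655.366455078125, 109.77729797363281), (32.09636688232422, 30.336891174316406), 25.840389251708984)
white (array([ 84., 254.]), 432.7, 222.1, 16.4, 42.4, 22.4)
white (array([158., 252.]), 431.7, 114.7, 60.2, 48.3, 59.0)
white (array([348., 196.]), 514.0, -147.5, 18.2, 15.1, 89.7)
white (array([116., 199.]), 516.7, 160.8, 113.4, 64.0, 89.6)
white (array([386., 177.]), 541.0, -195.8, 25.3, 50.8, 27.3)
white (array([29., 89.]), 661.8, 263.0, 31.8, 90.8, 6.2)
white (array([326.,  81.]), 661.4, -114.7, 48.5, 38.3, 67.2)
white (array([216.,  34.]), 717.9, 19.3, 64.3, 37.7, 88.9)
white (array([376.,  23.]), 730.0, -175.7, 46.7, 15.3, 77.4)
white (array([307.,  31.]), 721.5, -85.5, 31.5, 91.4, 9.3)
white (array([455.,   7.]), 748.7, -270.1, 10.5, 12.5, 4.7)
w2 tray (array([459., 231.]), 451.2, -312.6, 148.7, 165.2, 5.3)
w2 tray (array([ 28., 229.]), 472.6, 304.7, 105.6, 138.5, 83.4)
top tray (array([361., 270.]), 447.9, -314.1, 148.5, 164.3, 5.5)
top tray (array([137., 266.]), 468.7, 307.8, 103.6, 137.5, 83.8)
```

View pics/crop5.png

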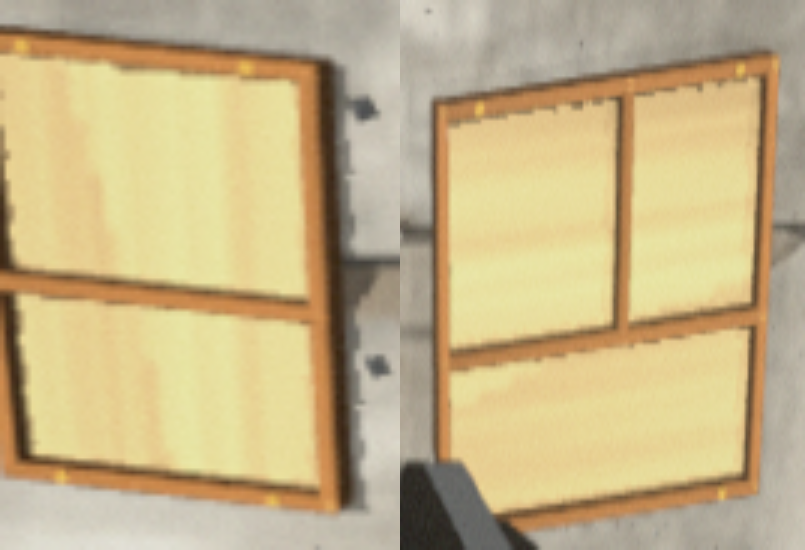

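Every size agrees with the given dimensions:

- Trays: 148.7×165 and 105.6×138.5.
- Moulds: 60×48 and 48.5×38.
- Wedges: 97 and 68 long.

Wood wedges are the two at (231,165) and (328,246). Purple ones at (246,255) and (350,172), plus the blue one at (435,122), are the decoys. The stopper is the black block at (147,88); the far-right black cube isn't in the stock area. I'll place the wedges first.

```bash
cat >> h.py <<'E'
def shift(target,yaw):
    st=r.sense(); R=Ro.from_euler('xyz',st["tcp_rot"],degrees=True)
    t=R.inv().apply(np.array(target,float)-st["tool_pos"])/250
    c=st["tcp_rot"][2]
    turn=-(yaw-c)/180
    tilt=(R.inv()*Ro.from_euler('xyz',[180,0,c],degrees=True)).as_rotvec()/np.pi
    print("from",np.round(st["tool_pos"],1),np.round(st["tcp_rot"],1),"shift",np.round(t,3),"turn",round(turn,3),"tilt",np.round(tilt[:2],4),"rows~",np.ceil(max(np.linalg.norm(t)*5,abs(turn)*180/8.59)))
E
python3 -c "
from h import *
shift([547.8,34.7,100],106.5)"
```

```text
from [557.4 -48.6 376.2] [-180.     0.    -0.2] shift [-0.039 -0.333  1.105] turn -0.593 tilt [-0.      0.0003] rows~ 13.0
```

```bash
python3 -m jog '[[-0.04,-0.33,0.8,0,0,-0.45],[-0.04,-0.33,0.8,0,0,-0.45],[-0.04,-0.33,0.8,0,0,-0.45],[-0.04,-0.33,0.8,0,0,-0.45],[-0.04,-0.33,0.8,0,0,-0.45],[-0.04,-0.33,0.8,0,0,-0.45],[-0.04,-0.33,0.8,0,0,-0.45],[-0.04,-0.33,0.8,0,0,-0.45],[-0.04,-0.33,0.8,0,0,-0.45],[-0.04,-0.33,0.8,0,0,-0.45]]' 0.85; python3 -c "
from h import *
shift([547.8,34.7,100],106.5)"
```

```text
time: 3.35
tool_pos: [547.8, 35.2, 177.8]
tcp_rot: [179.9, -0.0, 81.2]
ft_force: [0.1, 1.3, -0.4]
finger_gap: 72.6
from [547.8  35.2 177.8] [179.9  -0.   81.2] shift [-0.002 -0.     0.311] turn -0.14 tilt [ 0.0007 -0.0001] rows~ 3.0
```

```bash
python3 -m jog '[[0,0,0.31,0,0,-0.14],[0,0,0.31,0,0,-0.14],[0,0,0.31,0,0,-0.14],[0,0,0.31,0,0,-0.14],[0,0,0.31,0,0,-0.14]]' 0.7; python3 -c "
from h import *
shift([547.8,34.7,7],106.5)
s=snap('wrist','w3')"
```

```text
time: 3.85
tool_pos: [548.8, 35.2, 100.5]
tcp_rot: [179.8, 0.0, 105.8]
ft_force: [0.1, 1.0, 0.1]
finger_gap: 59.7
from [548.8  35.2 100.5] [179.8   0.  105.8] shift [-0.    -0.005  0.374] turn -0.004 tilt [0.0008 0.0003] rows~ 2.0
```

View pics/w3.png

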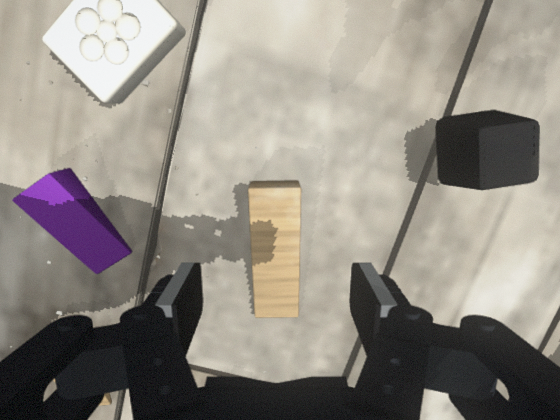

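The wedge, thick end up-image at (275,185), is centred between the fingers and aligned with them. Descending now.

```bash
python3 -m jog '[[0,-0.004,0.2,0,0,-0.004],[0,-0.004,0.33,0,0,-0.004],[0,-0.004,0.374,0,0,-0.004],[0,-0.004,0.374,0,0,-0.004],[0,-0.004,0.374,0,0,-0.004]]'; python3 -m jog '[[0,0,0,0,0,0],[0,0,0,0,0,0],[0,0,0,0,0,0],[0,0,0,0,0,0],[0,0,0,0,0,0],[0,0,0,0,0,0]]' 0 40
```

```text
time: 4.4
tool_pos: [549.0, 34.8, 7.3]
tcp_rot: [179.9, 0.0, 106.7]
ft_force: [0.8, 0.6, -0.6]
finger_gap: 59.8
time: 5.0
tool_pos: [549.3, 34.9, 7.5]
tcp_rot: [179.8, 0.1, 106.8]
ft_force: [-0.5, 1.9, 7.7]
finger_gap: 30.9
```

```bash
python3 -m jog '[[0,0,-0.1,0,0,0],[0,0,-0.25,0,0,0],[0,0,-0.4,0,0,0],[0,0,-0.4,0,0,0]]'; python3 -c "
from h import *
shift([406,-288.7,107],95.4)"
```

```text
time: 5.4
tool_pos: [552.0, 34.8, 112.7]
tcp_rot: [179.4, 0.2, 106.8]
ft_force: [0.6, 0.0, 0.4]
finger_gap: 30.9
from [552.   34.8 112.7] [179.4   0.2 106.8] shift [-1.07  -0.933  0.016] turn 0.063 tilt [0.0035 0.0012] rows~ 8.0
```

```bash
python3 -m jog '[[-0.8,-0.7,0,0,0,0.06],[-0.8,-0.7,0,0,0,0.06],[-0.8,-0.7,0,0,0,0.06],[-0.8,-0.7,0,0,0,0.06],[-0.8,-0.7,0,0,0,0.06],[-0.8,-0.7,0,0,0,0.06],[-0.8,-0.7,0,0,0,0.06],[-0.8,-0.7,0,0,0,0.06]]'; python3 -c "
from h import *
shift([406,-288.7,60],95.4)"
```

```text
time: 6.2
tool_pos: [437.6, -207.0, 105.3]
tcp_rot: [180.0, -0.0, 95.9]
ft_force: [-0.4, 0.7, -1.5]
finger_gap: 30.7
from [ 437.6 -207.   105.3] [180.   -0.   95.9] shift [-0.312 -0.16   0.181] turn 0.003 tilt [ 0.0001 -0.0001] rows~ 2.0
```

```bash
python3 -m jog '[[-0.2,-0.1,0.12,0,0,0.003],[-0.31,-0.16,0.18,0,0,0.003],[-0.31,-0.16,0.18,0,0,0.003],[-0.31,-0.16,0.18,0,0,0.003],[-0.31,-0.16,0.18,0,0,0.003],[-0.31,-0.16,0.18,0,0,0.003]]'; python3 -c "
from h import *
shift([406,-288.7,12.5],95.4)
s=snap('wrist','w4')"
```

```text
time: 6.8
tool_pos: [407.2, -287.4, 61.1]
tcp_rot: [179.9, 0.0, 95.6]
ft_force: [0.2, 0.2, -1.4]
finger_gap: 31.1
from [ 407.2 -287.4   61.1] [179.9   0.   95.6] shift [-0.004 -0.005  0.194] turn 0.001 tilt [0.0004 0.0002] rows~ 1.0
```

View pics/w4.png

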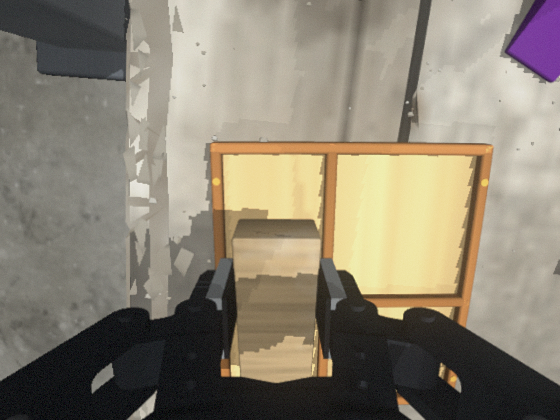

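The wedge is square to the front bay: the bay runs from column 223 to 328 and the wedge from 234 to 320. Lowering it.

```bash
python3 -m jog '[[-0.004,-0.005,0.1,0,0,0],[-0.004,-0.005,0.16,0,0,0],[-0.004,-0.005,0.19,0,0,0],[-0.004,-0.005,0.195,0,0,0],[-0.004,-0.005,0.195,0,0,0],[-0.004,-0.005,0.195,0,0,0]]'; python3 -m jog '[[0,0,0,0,0,0],[0,0,0,0,0,0],[0,0,0,0,0,0],[0,0,0,0,0,0]]' 0.6; python3 -m jog '[[0,0,-0.1,0,0,0],[0,0,-0.3,0,0,0],[0,0,-0.4,0,0,0],[0,0,-0.4,0,0,0]]' ; python3 -c "
from h import *
s=snap('wrist','w5')
shift([427,-97.5,110],112.3)"
```

```text
time: 7.45
tool_pos: [405.4, -289.5, 12.1]
tcp_rot: [180.0, 0.0, 95.5]
ft_force: [-0.3, 0.1, -0.3]
finger_gap: 30.9
time: 7.85
tool_pos: [404.8, -289.5, 11.6]
tcp_rot: [180.0, 0.0, 95.4]
ft_force: [0.5, 0.1, 0.7]
finger_gap: 51.2
time: 8.25
tool_pos: [407.4, -291.9, 116.7]
tcp_rot: [179.7, 0.4, 95.4]
ft_force: [-0.2, -0.6, -0.5]
finger_gap: 51.0
from [ 406.2 -290.8  114.1] [179.8   0.2  95.4] shift [0.762 0.156 0.014] turn -0.094 tilt [0.0011 0.0012] rows~ 4.0
```

View pics/w5.png

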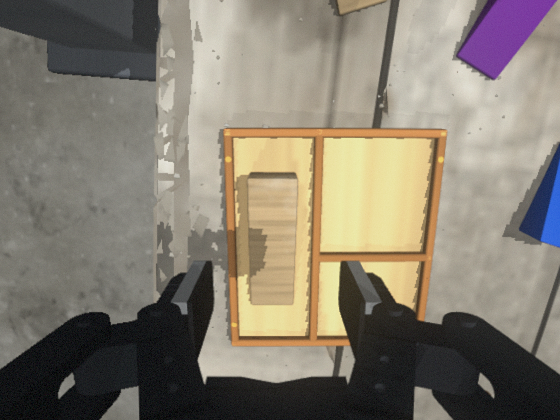

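Long wedge is flat in the front bay. Next, the short wedge.

```bash
python3 -c "
from h import *
shift([431.8,-111.6,110],112.3)"; python3 -m jog '[[0.69,0.17,0,0,0,-0.094],[0.69,0.17,0,0,0,-0.094],[0.69,0.17,0,0,0,-0.094],[0.69,0.17,0,0,0,-0.094],[0.69,0.17,0,0,0,-0.094],[0.69,0.17,0,0,0,-0.094]]' 0.7; python3 -c "
from h import *
shift([431.8,-111.6,7],112.3)
s=snap('wrist','w6')"
```

```text
from [ 406.2 -290.8  114.1] [179.8   0.2  95.4] shift [0.704 0.17  0.014] turn -0.094 tilt [0.0011 0.0012] rows~ 4.0
time: 8.9
tool_pos: [430.0, -113.2, 110.3]
tcp_rot: [-179.9, -0.1, 112.5]
ft_force: [0.6, -0.1, 0.2]
finger_gap: 59.6
from [ 430.  -113.2  110.3] [-1.799e+02 -1.000e-01  1.125e+02] shift [0.003 0.01  0.413] turn 0.001 tilt [-0.0005 -0.0003] rows~ 3.0
```

View pics/w6.png

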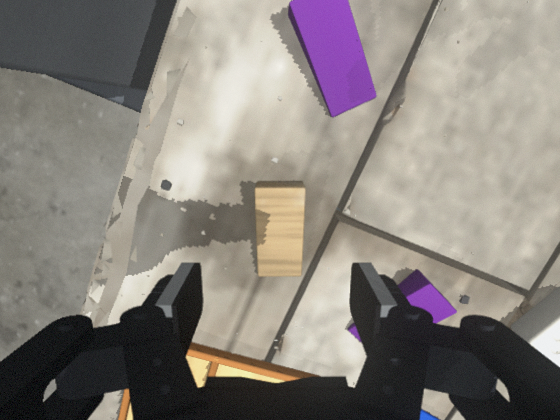

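```bash
python3 -c "
from h import *
s=dict(np.load('w2.npz'))
p=ray(s,[(323,176),(331,153),(377,168),(366,192)],10)[:,:2]
g=np.array([431.8,-111.6]);a=np.radians(112.3)
X=np.array([np.cos(a),np.sin(a)]);Y=np.array([np.sin(a),-np.cos(a)])
print(p.round(),((p-g)@np.c_[X,Y]).round(1))"
```

```text
[[ 539. -116.]
 [ 570. -126.]
 [ 550. -189.]
 [ 517. -176.]] [[ -44.6   97.9]
 [ -65.7  122.9]
 [-116.7   79.8]
 [ -91.8   54.1]]
```

The purple decoy is more than 50 mm away from the finger paths. Gripping.

```bash
python3 -m jog '[[0,0.008,0.2,0,0,0],[0,0.008,0.35,0,0,0],[0,0.008,0.412,0,0,0],[0,0.008,0.412,0,0,0],[0,0.008,0.412,0,0,0]]'; python3 -m jog '[[0,0,0,0,0,0],[0,0,0,0,0,0],[0,0,0,0,0,0],[0,0,0,0,0,0],[0,0,0,0,0,0],[0,0,0,0,0,0]]' 0 40;python3 -m jog '[[0,0,-0.1,0,0,0],[0,0,-0.25,0,0,0],[0,0,-0.4,0,0,0],[0,0,-0.4,0,0,0]]'; python3 -c "
from h import *
s=snap('wrist','w7')
E=s['extrinsics']
shift([433.4,326.1,107],83.6)"
```

```text
time: 9.45
tool_pos: [432.3, -113.9, 8.6]
tcp_rot: [-180.0, -0.0, 112.3]
ft_force: [-0.7, -0.4, -0.1]
finger_gap: 59.9
time: 10.05
tool_pos: [434.0, -113.8, 10.3]
tcp_rot: [179.9, 0.2, 112.4]
ft_force: [-1.7, -1.0, 7.1]
finger_gap: 30.9
time: 10.45
tool_pos: [436.6, -114.5, 115.1]
tcp_rot: [179.5, 0.4, 112.4]
ft_force: [1.6, 0.1, -0.0]
finger_gap: 30.7
from [ 435.2 -114.   112.3] [179.7   0.3 112.4] shift [1.631 0.663 0.016] turn 0.16 tilt [0.0018 0.0017] rows~ 9.0
```

View pics/w7.png

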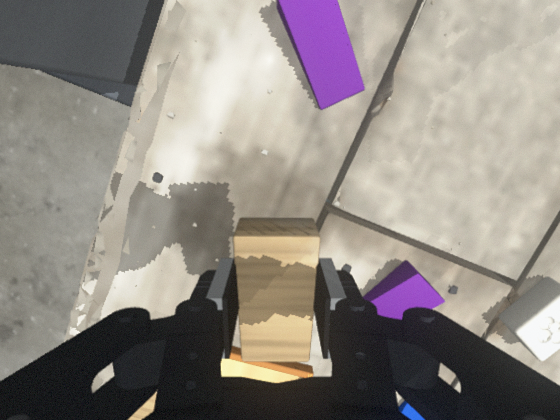

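```bash
python3 -m jog '[[0.85,0.35,0,0,0,0.08],[0.85,0.35,0,0,0,0.08],[0.85,0.35,0,0,0,0.08],[0.85,0.35,0,0,0,0.08],[0.85,0.35,0,0,0,0.08],[0.85,0.35,0,0,0,0.08],[0.85,0.35,0,0,0,0.08]]'; python3 -c "
from h import *
shift([436.7,323.4,62],83.6)"
```

```text
time: 11.2
tool_pos: [431.6, 117.6, 107.4]
tcp_rot: [-179.9, 0.0, 98.1]
ft_force: [-0.9, -0.4, -0.8]
finger_gap: 30.5
from [431.6 117.6 107.4] [-179.9    0.    98.1] shift [0.812 0.137 0.181] turn 0.081 tilt [-0.0006  0.0001] rows~ 5.0
```

```bash
python3 -m jog '[[0.81,0.137,0,0,0,0.081],[0.81,0.137,0,0,0,0.081],[0.81,0.137,0,0,0,0.081],[0.81,0.137,0,0,0,0.081],[0.81,0.137,0.181,0,0,0.081],[0.81,0.137,0.181,0,0,0.081],[0.81,0.137,0.181,0,0,0.081],[0.81,0.137,0.181,0,0,0.081]]'; python3 -c "
from h import *
s=snap('wrist','w8')
shift([436.7,323.4,14],83.6)"
```

```text
time: 12.0
tool_pos: [439.6, 320.9, 64.4]
tcp_rot: [179.9, -0.0, 83.3]
ft_force: [0.5, 0.4, -1.1]
finger_gap: 30.5
from [440.  321.2  65. ] [ 1.799e+02 -1.000e-01  8.330e+01] shift [ 0.007 -0.014  0.204] turn -0.002 tilt [ 0.0006 -0.0004] rows~ 2.0
```

View pics/w8.png

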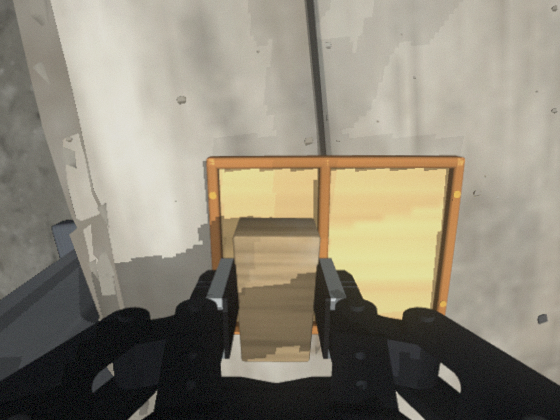

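```bash
python3 -m jog '[[0.007,-0.014,0.1,0,0,0],[0.007,-0.014,0.17,0,0,0],[0.007,-0.014,0.2,0,0,0],[0.007,-0.014,0.206,0,0,0],[0.007,-0.014,0.206,0,0,0],[0.007,-0.014,0.206,0,0,0]]';python3 -c "
from h import *
s=snap('wrist','w8b')"
```

```text
time: 12.65
tool_pos: [436.8, 324.2, 14.3]
tcp_rot: [179.9, -0.1, 83.3]
ft_force: [-2.1, -2.3, 7.5]
finger_gap: 30.5
```

View pics/w8b.png

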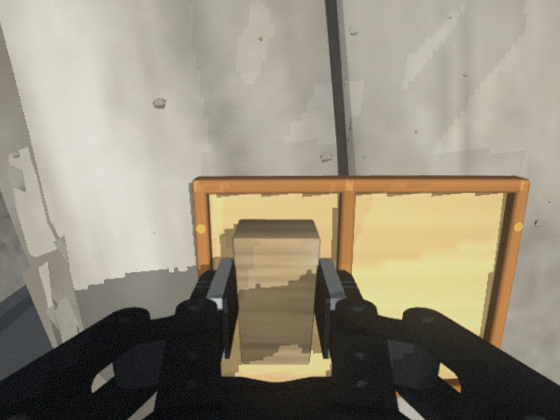

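```bash
python3 -m jog '[[0,0,0,0,0,0],[0,0,0,0,0,0],[0,0,0,0,0,0],[0,0,0,0,0,0]]' 0.6; python3 -m jog '[[0,0,-0.1,0,0,0],[0,0,-0.3,0,0,0],[0,0,-0.4,0,0,0],[0,0,-0.4,0,0,0]]' ; python3 -c "
from h import *
s=snap('wrist','w9')
shift([431.7,114.7,110],59)"
```

```text
time: 13.1
tool_pos: [435.3, 324.2, 12.0]
tcp_rot: [180.0, -0.0, 83.4]
ft_force: [-0.9, 1.0, 0.3]
finger_gap: 51.3
time: 13.5
tool_pos: [438.2, 326.1, 117.2]
tcp_rot: [179.6, -0.3, 83.4]
ft_force: [0.5, 0.7, 1.1]
finger_gap: 51.4
from [436.8 325.3 114.4] [179.8  -0.2  83.4] shift [-0.839  0.076  0.015] turn 0.136 tilt [ 0.0013 -0.001 ] rows~ 5.0
```

View pics/w9.png

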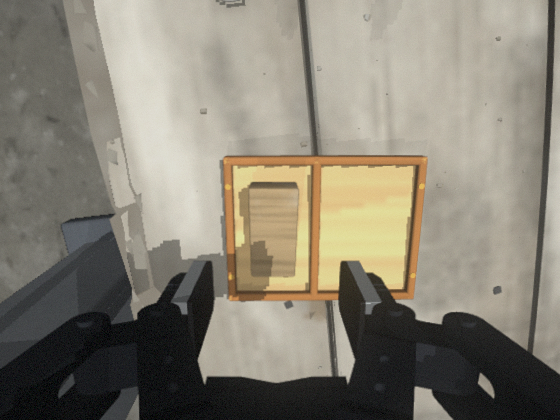

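Short wedge is central in its bay. Next, the large mould.

```bash
python3 -m jog '[[-0.84,0.076,0,0,0,0.136],[-0.84,0.076,0,0,0,0.136],[-0.84,0.076,0,0,0,0.136],[-0.84,0.076,0,0,0,0.136],[-0.84,0.076,0,0,0,0.136],[-0.84,0.076,0,0,0,0.136],[-0.84,0.076,0,0,0,0.136]]' 0.95; python3 -c "
from h import *
s=snap('wrist','w10')
shift([431.7,114.7,7],59)"
```

```text
time: 14.25
tool_pos: [429.5, 114.0, 111.0]
tcp_rot: [-179.9, 0.0, 58.9]
ft_force: [-0.4, -0.3, -1.8]
finger_gap: 81.0
from [429.5 114.5 111.2] [-179.9    0.    58.9] shift [0.005 0.007 0.417] turn -0.0 tilt [-0.0004  0.0001] rows~ 3.0
```

View pics/w10.png

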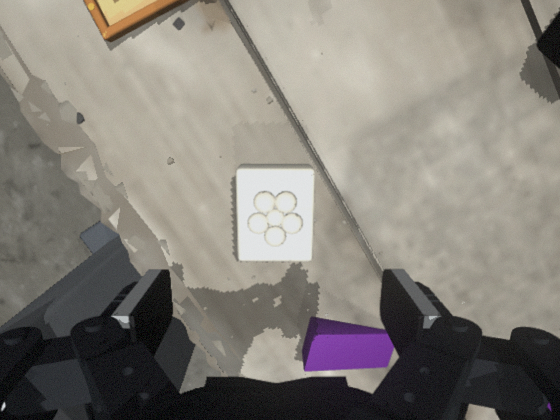

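```bash
python3 -m jog '[[0.004,0.007,0.2,0,0,0],[0.004,0.007,0.35,0,0,0],[0.004,0.007,0.416,0,0,0],[0.004,0.007,0.416,0,0,0],[0.004,0.007,0.416,0,0,0],[0.004,0.007,0.416,0,0,0]]' 0.83; python3 -m jog '[[0,0,0,0,0,0],[0,0,0,0,0,0],[0,0,0,0,0,0],[0,0,0,0,0,0],[0,0,0,0,0,0]]' 0 40;python3 -m jog '[[0,0,-0.1,0,0,0],[0,0,-0.25,0,0,0],[0,0,-0.4,0,0,0],[0,0,-0.4,0,0,0]]'; python3 -c "
from h import *
s=snap('wrist','w11')
shift([476.1,-275.6,107],95.4)"
```

```text
time: 14.9
tool_pos: [433.3, 114.3, 9.3]
tcp_rot: [179.9, -0.1, 59.0]
ft_force: [0.1, 0.6, 0.8]
finger_gap: 70.6
time: 15.4
tool_pos: [433.3, 113.8, 9.4]
tcp_rot: [179.9, -0.1, 58.9]
ft_force: [-2.2, 1.7, 7.3]
finger_gap: 48.4
time: 15.8
tool_pos: [436.1, 114.0, 114.2]
tcp_rot: [179.5, -0.4, 58.9]
ft_force: [1.4, 0.6, -0.6]
finger_gap: 49.0
from [434.7 113.7 111.4] [179.7  -0.3  58.9] shift [-1.248  0.946  0.017] turn -0.203 tilt [ 0.0018 -0.0015] rows~ 8.0
```

View pics/w11.png

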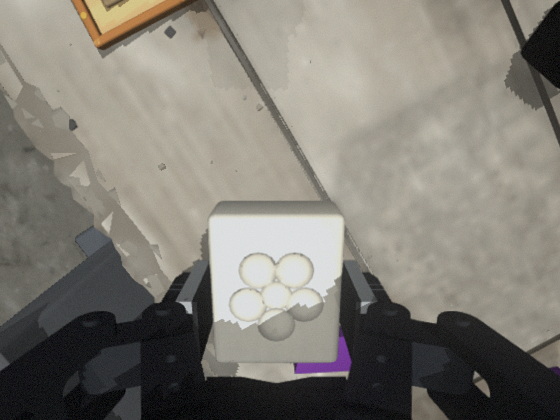

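```bash
python3 -m jog '[[-0.9,0.68,0,0,0,-0.15],[-0.9,0.68,0,0,0,-0.15],[-0.9,0.68,0,0,0,-0.15],[-0.9,0.68,0,0,0,-0.15],[-0.9,0.68,0,0,0,-0.15],[-0.9,0.68,0,0,0,-0.15],[-0.9,0.68,0,0,0,-0.15]]'; python3 -c "
from h import *
shift([476.1,-275.6,70],95.4)"
```

```text
time: 16.55
tool_pos: [460.6, -171.9, 106.8]
tcp_rot: [-180.0, 0.1, 85.6]
ft_force: [0.1, 1.0, -1.0]
finger_gap: 48.5
from [ 460.6 -171.9  106.8] [-1.80e+02  1.00e-01  8.56e+01] shift [-0.409  0.094  0.148] turn -0.054 tilt [-0.0002  0.0005] rows~ 3.0
```

```bash
python3 -m jog '[[-0.41,0.094,0,0,0,-0.054],[-0.41,0.094,0,0,0,-0.054],[-0.41,0.094,0.148,0,0,-0.054],[-0.41,0.094,0.148,0,0,-0.054],[-0.41,0.094,0.148,0,0,-0.054],[-0.41,0.094,0.148,0,0,-0.054]]'; python3 -c "
from h import *
s=snap('wrist','w12')
shift([476.1,-275.6,14],95.4)"
```

```text
time: 17.15
tool_pos: [477.6, -270.0, 71.3]
tcp_rot: [180.0, -0.0, 95.7]
ft_force: [0.3, -1.0, -0.9]
finger_gap: 48.7
from [ 478.1 -270.3   72. ] [179.9   0.   95.7] shift [-0.02  -0.01   0.232] turn 0.002 tilt [0.0004 0.0002] rows~ 2.0
```

View pics/w12.png

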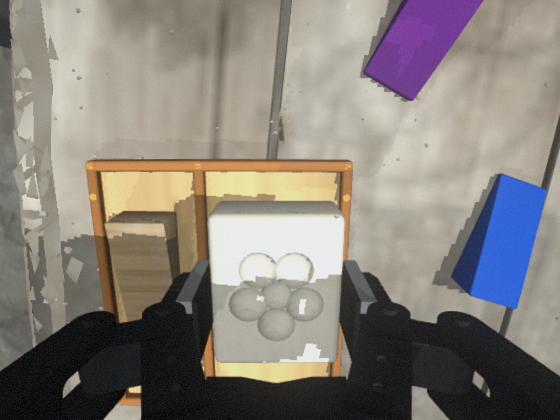

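```bash
python3 -m jog '[[-0.02,-0.01,0.1,0,0,0],[-0.02,-0.01,0.19,0,0,0],[-0.02,-0.01,0.225,0,0,0],[-0.02,-0.01,0.232,0,0,0],[-0.02,-0.01,0.232,0,0,0],[-0.02,-0.01,0.232,0,0,0]]'; python3 -m jog '[[0,0,0,0,0,0],[0,0,0,0,0,0],[0,0,0,0,0,0]]' 0.67; python3 -m jog '[[0,0,-0.1,0,0,0],[0,0,-0.3,0,0,0],[0,0,-0.4,0,0,0],[0,0,-0.4,0,0,0]]' ; python3 -c "
from h import *
s=snap('wrist','w13')
shift([661.4,-114.7,115],67.2)"
```

```text
time: 17.8
tool_pos: [476.2, -276.3, 14.0]
tcp_rot: [179.9, 0.1, 95.7]
ft_force: [0.0, -0.8, -0.9]
finger_gap: 48.6
time: 18.1
tool_pos: [475.6, -276.3, 13.1]
tcp_rot: [180.0, 0.0, 95.6]
ft_force: [-0.6, -0.3, 0.0]
finger_gap: 57.0
time: 18.5
tool_pos: [478.3, -278.3, 118.4]
tcp_rot: [179.6, 0.3, 95.6]
ft_force: [-0.2, -0.9, -0.4]
finger_gap: 57.1
from [ 477.  -277.4  115.6] [179.8   0.2  95.6] shift [0.575 0.798 0.004] turn 0.158 tilt [0.0013 0.0011] rows~ 5.0
```

View pics/w13.png

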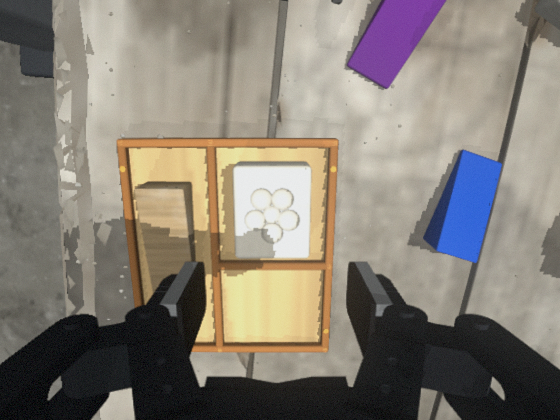

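```bash
cat > meas.py <<'E'
from h import *
def white(s,z=31,ylim=420):
    hsv=cv2.cvtColor(s["pixels"],cv2.COLOR_RGB2HSV)
    m=((hsv[...,1]<45)&(hsv[...,2]>150)).astype(np.uint8); return m
def tray(s,px,z=11):
    p=ray(s,px,z)[:,:2]; print(p.round(1)); return p
E
python3 - <<'E'
from h import *
s=r.snapshot("wrist")
# tray inner bay corners at fence top z=11, mould top corners z=31
b=ray(s,[(118,140),(338,140),(329,351)],11)[:,:2]
print("tray corners",b.round(1),"lens",np.linalg.norm(b[0]-b[1]).round(1),np.linalg.norm(b[1]-b[2]).round(1))
c=(b[0]+b[2])/2; e=(b[1]-b[0]); psi=np.arctan2(e[1],e[0])
R=np.array([[np.cos(psi),np.sin(psi)],[-np.sin(psi),np.cos(psi)]])
print("tray ctr",c.round(1),np.degrees(psi).round(1))
m=ray(s,[(234,166),(311,166),(309,258),(236,258)],31)[:,:2]
print("mould",m.mean(0).round(1),(R@(m.mean(0)-c)).round(1),np.linalg.norm(m[0]-m[1]),np.linalg.norm(m[1]-m[2]))
E
python3 -c "
import cv2
i=cv2.imread('pics/w13.png')
cv2.imwrite('pics/crop6.png',cv2.resize(i[130:360,100:350],None,fx=2.6,fy=2.6))"
```

```text
tray corners [[ 369.9 -239.4]
 [ 512.6 -225.9]
 [ 528.5 -384. ]] lens 143.4 158.8
tray ctr [ 449.2 -311.7] 5.4
mould [ 474.6 -273.8] [28.8 35.3] 46.62433787270505 59.76490465474969
```

View pics/crop6.png

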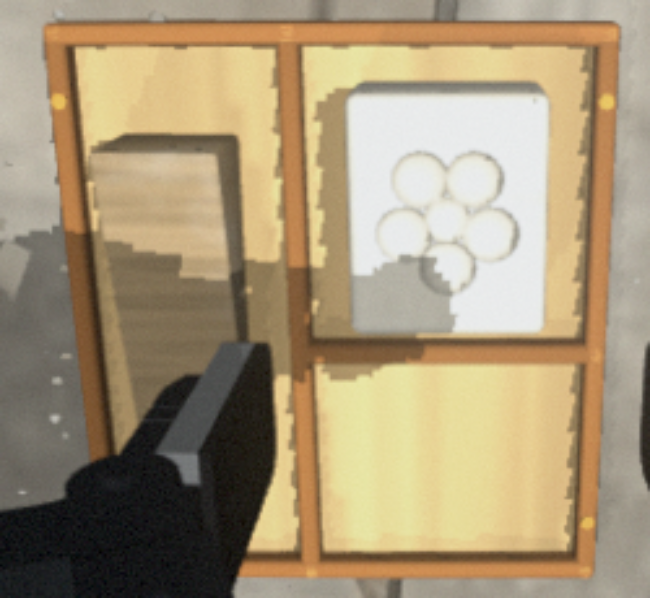

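Large mould sits at (28.8, 35.3) in the tray frame, against a target of (30, 35). Next, the small mould.

```bash
python3 -m jog '[[0.575,0.798,0,0,0,0.158],[0.575,0.798,0,0,0,0.158],[0.575,0.798,0,0,0,0.158],[0.575,0.798,0,0,0,0.158],[0.575,0.798,0,0,0,0.158],[0.575,0.798,0,0,0,0.158],[0.575,0.798,0,0,0,0.158]]' 0.8; python3 -c "
from h import *
s=snap('wrist','w14')
shift([661.4,-114.7,8],67.2)"
```

```text
time: 19.3
tool_pos: [659.1, -111.8, 109.8]
tcp_rot: [-179.8, 0.0, 67.3]
ft_force: [-0.4, -0.4, 0.0]
finger_gap: 68.6
from [ 658.5 -113.1  110.3] [-1.798e+02  1.000e-01  6.730e+01] shift [-0.001  0.015  0.409] turn 0.0 tilt [-0.0012  0.0003] rows~ 3.0
```

View pics/w14.png

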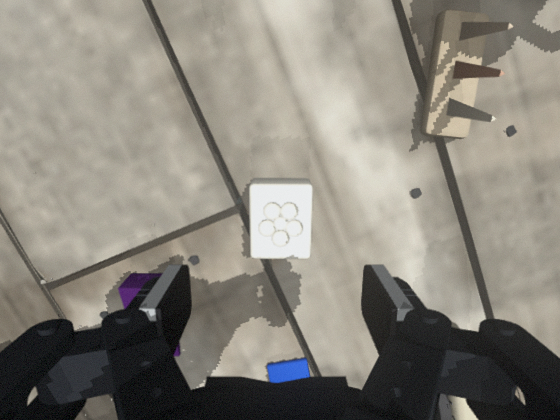

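The small mould at (281,219) is between the fingers, and the cone pack at (460,75) is well clear.

```bash
python3 -m jog '[[0,0.014,0.2,0,0,0],[0,0.014,0.35,0,0,0],[0,0.014,0.412,0,0,0],[0,0.014,0.412,0,0,0],[0,0.014,0.412,0,0,0],[0,0.014,0.412,0,0,0]]'; python3 -m jog '[[0,0,0,0,0,0],[0,0,0,0,0,0],[0,0,0,0,0,0],[0,0,0,0,0,0],[0,0,0,0,0,0],[0,0,0,0,0,0]]' 0 40;python3 -m jog '[[0,0,-0.1,0,0,0],[0,0,-0.25,0,0,0],[0,0,-0.4,0,0,0],[0,0,-0.4,0,0,0]]'; python3 -c "
from h import *
shift([500.8,302.7,107],83.6)"
```

```text
time: 19.95
tool_pos: [665.0, -115.8, 12.9]
tcp_rot: [179.7, -0.0, 67.2]
ft_force: [0.6, -0.2, 1.2]
finger_gap: 68.4
time: 20.55
tool_pos: [664.3, -115.2, 11.8]
tcp_rot: [179.8, -0.0, 67.2]
ft_force: [-1.1, 0.3, 7.5]
finger_gap: 38.9
time: 20.95
tool_pos: [667.4, -115.9, 117.9]
tcp_rot: [179.3, -0.1, 67.2]
ft_force: [1.3, -0.6, -1.0]
finger_gap: 39.0
from [ 667.4 -115.9  117.9] [ 1.793e+02 -1.000e-01  6.720e+01] shift [ 1.285 -1.264  0.031] turn -0.091 tilt [ 0.0037 -0.0006] rows~ 10.0
```

```bash
python3 -m jog '[[0.9,-0.9,0,0,0,-0.06],[0.9,-0.9,0,0,0,-0.06],[0.9,-0.9,0,0,0,-0.06],[0.9,-0.9,0,0,0,-0.06],[0.9,-0.9,0,0,0,-0.06],[0.9,-0.9,0,0,0,-0.06],[0.9,-0.9,0,0,0,-0.06],[0.9,-0.9,0,0,0,-0.06]]'; python3 -c "
from h import *
shift([500.8,302.7,75],83.6)"
```

```text
time: 21.75
tool_pos: [541.3, 182.6, 109.4]
tcp_rot: [-180.0, -0.0, 78.2]
ft_force: [0.9, -0.7, -1.3]
finger_gap: 39.1
from [541.3 182.6 109.4] [-180.    -0.    78.2] shift [ 0.437 -0.256  0.138] turn -0.03 tilt [-0.0003 -0.0001] rows~ 3.0
```

```bash
python3 -m jog '[[0.44,-0.256,0,0,0,-0.03],[0.44,-0.256,0,0,0,-0.03],[0.44,-0.256,0.138,0,0,-0.03],[0.44,-0.256,0.138,0,0,-0.03],[0.44,-0.256,0.138,0,0,-0.03],[0.44,-0.256,0.138,0,0,-0.03]]'; python3 -c "
from h import *
s=snap('wrist','w15')
shift([500.8,302.7,17],83.6)"
```

```text
time: 22.35
tool_pos: [504.3, 299.7, 75.9]
tcp_rot: [179.9, -0.0, 83.3]
ft_force: [-0.1, -0.1, -1.3]
finger_gap: 39.2
from [504.7 299.7  76.4] [179.9  -0.   83.3] shift [ 0.01  -0.017  0.237] turn -0.002 tilt [ 0.0005 -0.0002] rows~ 2.0
```

View pics/w15.png

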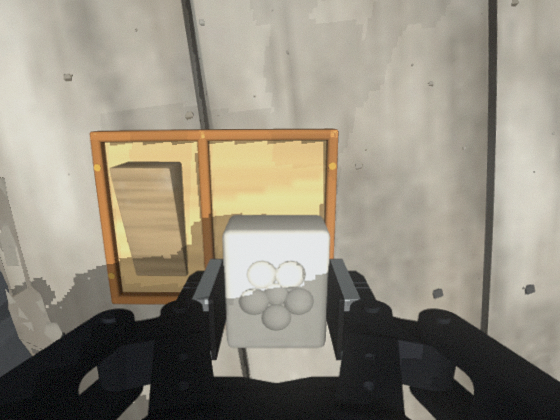

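Run:
```python
from h import *
s=r.snapshot("wrist")
b=ray(s,[(91,132),(338,130),(110,304)],11)[:,:2]
e=b[1]-b[0]; psi=np.arctan2(e[1],e[0]); print(b.round(1),np.linalg.norm(e),np.linalg.norm(b[2]-b[0]),np.degrees(psi))
c=(b[1]+b[2])/2; print("ctr",c.round(1))
R=np.array([[np.cos(psi),-np.sin(psi)],[np.sin(psi),np.cos(psi)]])
print("mould bay",(c+R@[30,0]).round(1))
```

```text
[[410.4 367. ]
 [544.7 351.6]
 [396.4 263.2]] 135.16239384752913 104.65934362540155 -6.545776839976427
ctr [470.6 307.4]
mould bay [500.4 304. ]
```

Tray pose is confirmed to within about 1.5 mm. Lowering.

```bash
python3 -m jog '[[0.012,-0.017,0.1,0,0,0],[0.012,-0.017,0.19,0,0,0],[0.012,-0.017,0.232,0,0,0],[0.012,-0.017,0.24,0,0,0],[0.012,-0.017,0.24,0,0,0],[0.012,-0.017,0.24,0,0,0]]'; python3 -m jog '[[0,0,0,0,0,0],[0,0,0,0,0,0],[0,0,0,0,0,0]]' 0.58; python3 -m jog '[[0,0,-0.1,0,0,0],[0,0,-0.3,0,0,0],[0,0,-0.5,0,0,0],[0,0,-0.5,0,0,0],[0,0,-0.5,0,0,0]]' ; python3 -c "
from h import *
s=snap('wrist','w16')
shift([655.4,109.8,130],115.8)"
```

```text
time: 23.05
tool_pos: [500.4, 303.9, 16.2]
tcp_rot: [179.9, -0.0, 83.3]
ft_force: [-0.0, -0.6, -1.1]
finger_gap: 39.1
time: 23.35
tool_pos: [499.7, 304.2, 15.7]
tcp_rot: [180.0, -0.0, 83.4]
ft_force: [-0.3, 0.2, -0.1]
finger_gap: 49.3
time: 23.85
tool_pos: [500.8, 304.9, 142.8]
tcp_rot: [179.8, -0.1, 83.4]
ft_force: [-0.6, -0.8, -1.4]
finger_gap: 49.4
from [499.5 304.2 140.5] [180.   -0.   83.4] shift [-0.701  0.709  0.042] turn -0.18 tilt [ 0.0002 -0.0001] rows~ 5.0
```

View pics/w16.png

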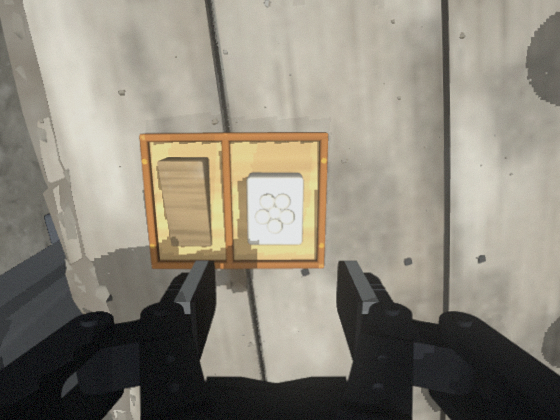

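Two-bay tray is done. Last, the stopper.

```bash
python3 -m jog '[[-0.7,0.71,0.04,0,0,-0.18],[-0.7,0.71,0.04,0,0,-0.18],[-0.7,0.71,0.04,0,0,-0.18],[-0.7,0.71,0.04,0,0,-0.18],[-0.7,0.71,0.04,0,0,-0.18],[-0.7,0.71,0.04,0,0,-0.18],[-0.7,0.71,0.04,0,0,-0.18],[-0.7,0.71,0.04,0,0,-0.18]]' 0.9; python3 -c "
from h import *
s=snap('wrist','w17')
np.savez('w17.npz',**{k:np.array(s[k]) for k in ('pixels','intrinsics','dist','extrinsics')})
shift([655.4,109.8,13],115.8)"
```

```text
time: 24.7
tool_pos: [654.0, 110.4, 128.4]
tcp_rot: [-179.8, -0.1, 115.8]
ft_force: [-0.2, 0.2, -0.2]
finger_gap: 76.8
from [654.1 111.  129. ] [-1.799e+02 -1.000e-01  1.158e+02] shift [-0.007  0.003  0.464] turn 0.0 tilt [-0.0007 -0.0004] rows~ 3.0
```

View pics/w17.png

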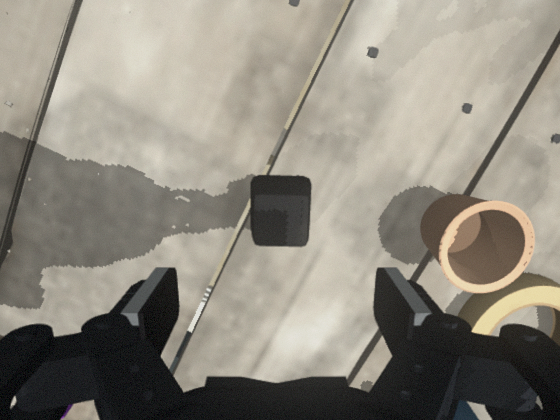

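Run:
```python
from h import *
s=dict(np.load('w17.npz'))
c=s["pixels"][150:270,220:340,::-1]
cv2.imwrite("pics/crop7.png",cv2.convertScaleAbs(cv2.resize(c,None,fx=4.5,fy=4.5,interpolation=cv2.INTER_CUBIC),alpha=2.5))
g=ray(s,[(257,194),(309,194),(307,245),(257,245)],50)[:,:2];print(g.round(1),g.mean(0))
```

```text
[[635.  121.5]
 [663.1 135.1]
 [676.8 105.6]
 [648.7  92.1]] [655.90911065 113.58123955]
```

View pics/crop7.png

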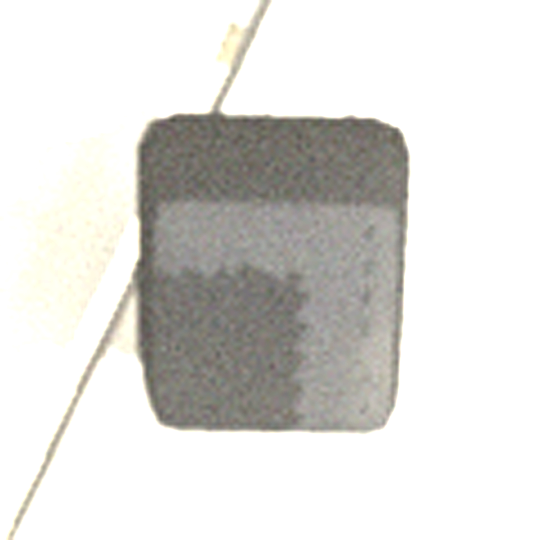

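```bash
python3 -m jog '[[0.004,0.002,0.2,0,0,0],[0.004,0.002,0.35,0,0,0],[0.004,0.002,0.44,0,0,0],[0.004,0.002,0.468,0,0,0],[0.004,0.002,0.468,0,0,0],[0.004,0.002,0.468,0,0,0]]'; python3 -m jog '[[0,0,0,0,0,0],[0,0,0,0,0,0],[0,0,0,0,0,0],[0,0,0,0,0,0],[0,0,0,0,0,0],[0,0,0,0,0,0]]' 0 50;python3 -m jog '[[0,0,-0.1,0,0,0],[0,0,-0.25,0,0,0],[0,0,-0.45,0,0,0],[0,0,-0.45,0,0,0]]'; python3 -c "
from h import *
s=snap('wrist','w18')
shift([483.5,-354.3,125],95.4)"
```

```text
time: 25.35
tool_pos: [656.5, 111.8, 15.3]
tcp_rot: [179.9, 0.0, 115.8]
ft_force: [0.6, -0.2, 0.8]
finger_gap: 77.0
time: 25.95
tool_pos: [657.1, 111.1, 15.5]
tcp_rot: [179.8, 0.1, 115.8]
ft_force: [-0.7, 0.0, 6.8]
finger_gap: 39.0
time: 26.35
tool_pos: [660.8, 111.3, 135.9]
tcp_rot: [179.2, 0.3, 115.8]
ft_force: [1.0, -0.2, 0.7]
finger_gap: 39.2
from [659.3 111.2 132.2] [179.4   0.2 115.8] shift [-1.371 -1.443  0.02 ] turn 0.113 tilt [0.0031 0.0012] rows~ 10.0
```

View pics/w18.png

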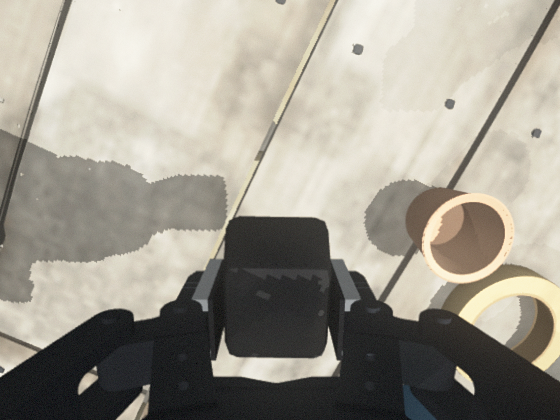

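```bash
python3 -m jog '[[-0.9,-0.95,0,0,0,0.07],[-0.9,-0.95,0,0,0,0.07],[-0.9,-0.95,0,0,0,0.07],[-0.9,-0.95,0,0,0,0.07],[-0.9,-0.95,0,0,0,0.07],[-0.9,-0.95,0,0,0,0.07],[-0.9,-0.95,0,0,0,0.07],[-0.9,-0.95,0,0,0,0.07]]'; python3 -c "
from h import *
shift([483.5,-354.3,90],95.4)"
```

```text
time: 27.2
tool_pos: [537.4, -198.4, 124.8]
tcp_rot: [-179.9, 0.0, 102.9]
ft_force: [0.3, 0.5, -0.7]
finger_gap: 39.5
from [ 537.4 -198.4  124.8] [-179.9    0.   102.9] shift [-0.56 -0.35  0.14] turn 0.042 tilt [-0.0006  0.    ] rows~ 4.0
```

```bash
python3 -m jog '[[-0.56,-0.35,0,0,0,0.042],[-0.56,-0.35,0,0,0,0.042],[-0.56,-0.35,0,0,0,0.042],[-0.56,-0.35,0.14,0,0,0.042],[-0.56,-0.35,0.14,0,0,0.042],[-0.56,-0.35,0.14,0,0,0.042],[-0.56,-0.35,0.14,0,0,0.042]]'; python3 -c "
from h import *
s=snap('wrist','w19')
shift([483.5,-354.0,20.5],95.4)"
```

```text
time: 27.9
tool_pos: [487.2, -350.2, 91.4]
tcp_rot: [180.0, -0.0, 95.7]
ft_force: [-0.5, -0.1, -0.4]
finger_gap: 39.3
from [ 487.6 -350.4   91.9] [179.9   0.   95.7] shift [-0.012 -0.018  0.286] turn 0.002 tilt [0.0004 0.0003] rows~ 2.0
```

View pics/w19.png

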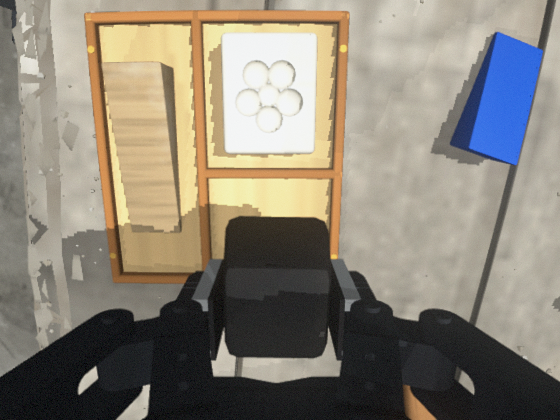

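```bash
python3 -m jog '[[-0.018,-0.018,0.1,0,0,0],[-0.018,-0.018,0.2,0,0,0],[-0.018,-0.018,0.27,0,0,0],[-0.018,-0.018,0.286,0,0,0],[-0.018,-0.018,0.286,0,0,0],[-0.018,-0.018,0.286,0,0,0]]'; python3 -c "
from h import *
snap('wrist','w20')"
```

```text
time: 28.55
tool_pos: [483.6, -355.9, 20.7]
tcp_rot: [179.9, 0.1, 95.7]
ft_force: [0.2, -0.3, -0.9]
finger_gap: 39.0
```

View pics/w20.png

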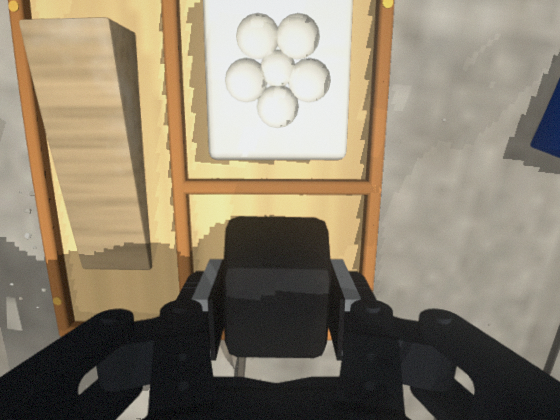

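```bash
python3 -m jog '[[0,0,0.004,0,0,0],[0,0,0.004,0,0,0]]'; python3 -m jog '[[0,0,0,0,0,0],[0,0,0,0,0,0],[0,0,0,0,0,0]]' 0.6; python3 -m jog '[[0,0,-0.1,0,0,0],[0,0,-0.3,0,0,0],[0,0,-0.6,0,0,0],[0,0,-0.8,0,0,0],[0,0,-0.8,0,0,0],[0,0,-0.8,0,0,0]]' ; python3 -c "
from h import *
s=snap('wrist','w21')
np.savez('w21.npz',**{k:np.array(s[k]) for k in ('pixels','intrinsics','dist','extrinsics')})
t=snap('top','top2')
cv2.imwrite('pics/crop8.png',cv2.resize(t['pixels'][120:315,100:400,::-1],None,fx=2.6,fy=2.6,interpolation=cv2.INTER_CUBIC))"
```

```text
time: 28.8
tool_pos: [483.4, -356.1, 20.4]
tcp_rot: [179.9, 0.0, 95.7]
ft_force: [-2.7, 6.0, 11.4]
finger_gap: 39.2
time: 29.1
tool_pos: [482.3, -356.1, 18.3]
tcp_rot: [180.0, 0.0, 95.6]
ft_force: [-0.5, -0.4, -0.0]
finger_gap: 51.5
time: 29.7
tool_pos: [484.5, -358.1, 224.6]
tcp_rot: [179.6, 0.4, 95.6]
ft_force: [0.4, -1.1, -0.1]
finger_gap: 51.2
```

View pics/w21.png

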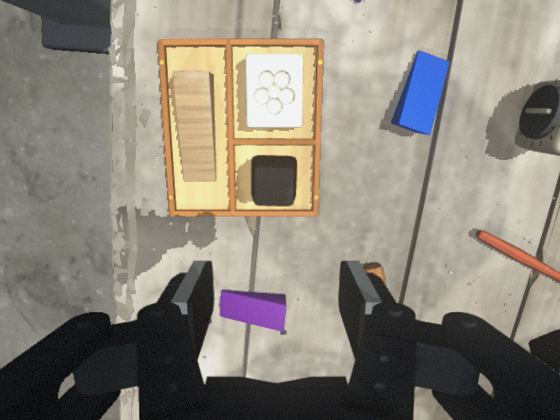

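View pics/crop8.png

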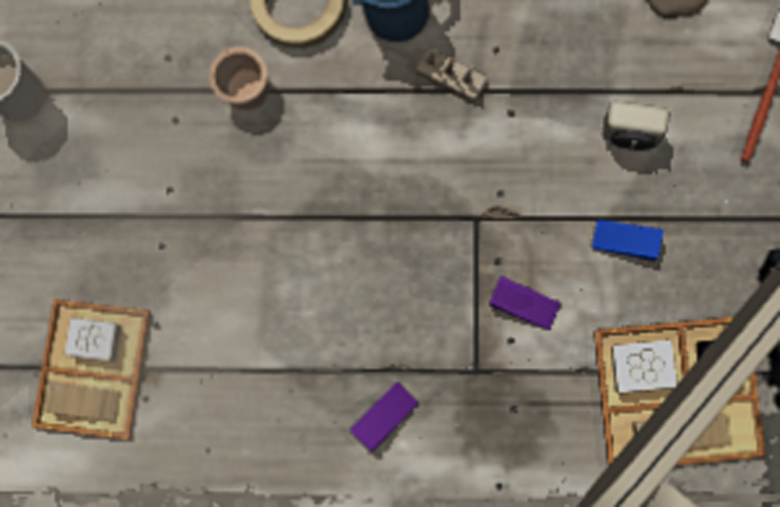

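All five are in their bays, and the cup, cones and timer stand as before. A numeric check of the positions in the tray frames:

Run:
```python
from h import *
def fr(b):
    e=b[1]-b[0]; p=np.arctan2(e[1],e[0]); return (b[0]+b[2])/2 , np.array([[np.cos(p),np.sin(p)],[-np.sin(p),np.cos(p)]]),e,p
s=dict(np.load('w21.npz'))
b=ray(s,[(159,40),(325,39),(318,215)],11)[:,:2]; c,R,e,p=fr(b)
print("t3",c.round(1),np.linalg.norm(e).round(1),np.linalg.norm(b[1]-b[2]).round(1),np.degrees(p).round(1))
m=ray(s,[(246,55),(302,55),(301,128),(247,128)],31)[:,:2].mean(0)
st=ray(s,[(253,158),(296,157),(296,205),(252,205)],52)[:,:2].mean(0)
w=(ray(s,[(174,72),(211,72)],31)[:,:2].mean(0)+ray(s,[(184,181),(216,179)],8)[:,:2].mean(0))/2
for n,q in (("mould",m),("stopper",st),("wedge",w)): print(n,(R@(q-c)).round(1))
t=r.snapshot("top"); f=lambda L:[(100+x/2.6,120+y/2.6) for x,y in L]
b=ray(t,f([(35,428),(55,300),(148,311)]),11)[:,:2]; 
c,R,e,p=fr(b); print("t2",c.round(1),np.linalg.norm(e).round(1),np.linalg.norm(b[1]-b[2]).round(1),np.degrees(p).round(1))
cc=ray(t,f([(55,300),(148,311),(131,439),(35,428)]),11)[:,:2].mean(0)
m=ray(t,f([(71,318),(117,322),(112,361),(65,355)]),31)[:,:2].mean(0)
w=(ray(t,f([(50,375),(46,412)]),31)[:,:2].mean(0)+ray(t,f([(118,388),(113,423)]),8)[:,:2].mean(0))/2
for n,q in (("mould",m),("wedge",w)): print(n,(R@(q-cc)).round(1))
h=lambda u,z:ray(t,u,z)[0,:2].round(0)
print(r.sense()["qd"].round(2))
```

```text
t3 [ 450.5 -314.8] 146.6 161.3 5.7
mould [29.2 34.4]
stopper [ 29.  -39.4]
wedge [-41.3   2.8]
t2 [466.9 304.1] 136.4 102.4 -5.5
mould [30.3 -1. ]
wedge [-32.9   3. ]
[ 0.04  1.07  1.34  0.03  0.09 -0.05]
```

All five are well inside their limits, so I'm handing in.

```bash
python3 -c "
from h import *
print(r.hand_in())"
```

```text
the job is handed in; nothing more can be done
None
```

I placed all five items in their bays, flat and released, and handed the job in at about 30 s of the 115 s. The long wedge, large mould and stopper are in the three-bay tray; the short wedge and small mould are in the two-bay tray.

My last position check, in each tray's own frame against the bay centre:

| Item | Measured x, y (mm) | Bay centre (mm) |
|---|---|---|
| Long wedge | -41.3, 2.8 | -41, 0 |
| Large mould | 29.2, 34.4 | 30, 35 |
| Stopper | 29.0, -39.4 | 30, -44 |
| Short wedge | -32.9, 3.0 | -36, 0 |
| Small mould | 30.3, -1.0 | 30, 0 |

- **Limits:** All are inside the limits. The tightest is the stopper in y, about 8 mm inside.
- **Height and tilt:** I judged these only from the pictures, where everything looks flat on the tray floors.
- **Bystanders:** The cup, cone pack and timer look untouched in the last top view; I did not measure their positions.
- **Disagreements:** The top and wrist cameras placed the trays 2–4 mm apart. No check failed.

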